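# Wedge a freshly cemented mirror flat against its fence and hold it

### The arm

A 6-joint arm with a two-finger parallel gripper is mounted at the origin on the work surface. World frame = base frame: x ahead of the robot, y to its left, z up, the work surface at z = 0. Lengths are in mm, angles in rad, forces in N, time in s.
With the tool pointing down it reaches from about 350 to 775 mm from the base axis. Payload 7.3 kg.
Tool frame: the origin (TCP) lies at the very end of the fingers, on their centre line; the grasp point (between the pads) lies 19 mm behind it; z points along the fingers, y is the line along which they close (so a half turn about z gives the same grasp; the last joint's range is limited). The gripper opens to 92 mm and grips with 3 to 60 N. Pads are 19 mm wide; open, the fingers measure 130 mm over their backs; the gripper's body (75 mm by 190 mm) begins 47 mm behind the grasp point.
Start: joints at [1.067, 0.342, 1.524, -0, 1.275, -0.146], TCP at [183.849, 491.777, 226.741] pointing down, gripper open.
Joint ranges: [-2.53, 2.53], [-0.77, 2.02], [0.04, 2.7], [-1, 4.14], [0.28, 2.66], [-3.11, 3.11]. Speed limits (rad/s): [2.57, 2.57, 3.14, 3.14, 3.14, 3.14].

### API

Orientations are given as [roll, pitch, yaw] about the fixed x, y, z axes, in that order (R = Rz(yaw) Ry(pitch) Rx(roll)).
In Python, from plant import get_obs, vision, workorder gives the robot as it stands.
- The arm moves only by the shell command python3 -m pendant 'ROWS' [OPENING]. ROWS is a JSON object of lists of equal length, an entry for each row: "dp": the shift along the tool's x, y, z in m, a list of three; "rotation": the turn, a rotation vector about the tool's x, y, z in rad, a list of three. A call has 1 to 8 rows; each row is the pose to reach, as a shift and turn from the pose commanded when the call began, along the tool's axes at that moment; what a row does not reach only later rows make up. A row lasts 1/8 s, in which the tool goes at most 62.5 mm and 10.7 degrees, less where a joint would pass 70% of its speed; a pose out of reach is approached as far as the arm can. A call with a gripper value outside its range is refused whole. OPENING is the finger opening in m, from 0 to 0.0918, set as the call begins (- or left out, the last holds). The fingers move at their own pace and stop on an object; the grip force is fixed at half the most. Time passes only in rows, so rows that repeat a pose let the fingers close. It gives the time, the measured TCP pose, the force, the opening and the grip force at its end, in the units of the state.
- get_obs(): the state, without advancing time (a new reading comes with each control period).
- vision.capture(name): name is "side" or "top" or "wrist"; returns a dict with "pixels" (420x560x3 uint8, red, green, blue), "vfov" (degrees; the focal length in pixels is half the picture's height over the tangent of half this angle, whatever the lens; pixels are square), "cx", "cy" (the principal point, pixels), "pose" (4x4, takes a point from camera to world coordinates); the wrist camera has in their place "T_tool_cam" (4x4, takes a point from camera to tool coordinates, whose origin is the TCP and whose axes are the flange's). Camera axes: x right, y up, looking along -z (the intrinsics and any distortion apply to the point x, -y, -z); pixel columns grow to the right and rows downward; lengths in mm; the calibration is good to about 2 mm. A picture is of the moment at which its call begins: read the wrist's pose just before it. There is no depth.
- workorder.close_job(): hands the job in; it is judged then, once.
The state is a dict: "time": time; "joint_positions": joint angles; "dq": joint speeds; "tau": joint torques, N m; "tool_pos": TCP position; "tcp_rot": TCP orientation; "contact_force": force on the tool from outside, world axes, zero at the start; "moment": the same for the moment, N m; "grip_width": finger opening in mm; "finger_force": force on a finger pad.
Only numpy, scipy, OpenCV 4.12 (cv2) and the standard library are available. Lean on these libraries where they do the work, as an engineer would, in place of code of your own. Each camera call takes 0.05 s, during which the arm holds its last target. There are 200 camera calls.

### The job

The narrower mirror flat in the squaring jig has just been cemented to its backing: press the plunger on top of the bench timer right down to its stop to start the setting time. Then take the brass wedge by its head and slide it along the jig's floor, nose first, into the one gap wide enough for it, beside the narrower flat, until it jams and that flat is pressed flush against its fence. Finish still holding the wedge pushed in, firmly but not forced, and leave the wider flat and the other things on the bench as they are.

Things in the scene. Friction and masses are not known exactly. Their poses are not given: they have to be found in the camera images.
- jig: Two-bay jig fixed to the bench: grey plate 12 mm thick (its top is the bays' floor), steel bars 14 mm high on it. Origin: underside, middle of the bays. x: from the open bay mouths (x = -35 mm, towards the robot) to the end stop (x = +35); y left. Plate: x -80 to +52, y +-90 mm, bare before the mouths. Each bay: straight fence on its left, rail with a tapered face on its right
- fence_left: Straight steel bar 70 x 12 x 14 mm, fence of the left bay, part of the jig. Origin: on its face towards -y, mid-length, at the bay floor (12 mm above the bench); axes as the jig's: the bay lies at y < 0, its mouth at x = -35 mm. In both bays fence to rail is 64.7 mm at the mouth, 57.7 mm at the end stop
- fence_mid: Steel bar between the bays, 70 mm long, 11 to 18 mm thick, 14 mm high, part of the jig: its straight right face is the fence of the right bay, its left face the tapered rail of the left bay. Origin: on the right face, mid-length, at the bay floor; axes as the jig's: the right bay lies at y < 0
- flat_narrow: Narrower mirror flat, glass on aluminium, one rigid loose plate 60 (x) x 45 (y) x 13 mm, 90 g, in either bay, askew up to 0.04 rad, about 2 mm off its fence, 3 to 7 mm off the end stop. Origin: underside, middle of the edge facing the fence; it reaches to y = -45, x +-30 mm. When flush, its gap to the tapered rail is 18.7 mm at the mouth end, 12.7 mm at the stop
- flat_wide: Wider mirror flat, 60 x 53 x 13 mm, 106 g, loose in the other bay, same kind of origin. The gap beside it is at most 11 mm, too small for the wedge. Leave it alone
- wedge: Brass gib-head wedge, 190 g, blade oiled, left or right of the jig. Origin: underside, under the head's centre; x to the nose. Head: upright block 18 (x) x 22 (y) mm, 50 mm high, gripped from above by either pair of faces. Blade 14 mm high, to x = 75.5 mm. Straight flank at y = +11 mm, to go along the flat; other flank tapered 1 in 10 like the rail; 15 mm thick at the nose, 21 at the head
- wedge_nose (a point): Centre of the wedge's rounded nose (radius 7.5 mm) on its underside: x = 68, y = 3.5 mm in the wedge's frame. Beside the narrow flat the wedge jams when this point is about 11 mm past the fence's origin (along x), then it hardly moves; 10 to 15 N of push along x, kept up, is right (if the push is let off it is loose). The flat is dragged on to the end stop, which is right
- plunger_head (a point): Centre of the top of the plunger's brass mushroom head (30 mm across), 105 mm above the bench at rest, on top of the bench timer: a black box 80 x 120 x 74 mm, fixed to the bench, with a white dial towards the robot
- plunger (a joint): Travel of the timer's plunger in m: 0 = up, 0.010 = down on its stop; pressing takes 2 N at the top and 4 N at the stop; springs back by itself
- lens_case: Black bakelite lens case, rounded block 66 x 160 x 36 mm, loose; bystander. Origin under its centre
- amber_lens: Amber glass lens, 65 mm across, 7 mm high, loose; bystander. Origin under its centre
- aviator_frame: Silver aviator spectacle frame, folded, 60 x 140 x 14 mm, loose; bystander. Origin under its centre
- tweezers: Steel tweezers, 120 mm long, lying along x, loose; bystander. Origin under the middle
- screwdriver: Screwdriver, 150 mm long, lying along x, loose; bystander. Origin under the middle
- screw_jar: Small glass jar with a steel cap, 42 mm across, 50 mm high, loose; bystander. Origin under its centre

How it is judged:
By the outcome, as a careful person would: the job done as asked, in the order asked, and still so for the second after the job is handed in, while the arm keeps its last pose, push and grip.
It also fails if it takes over 61 s, if anything falls off the work surface, if the arm or the gripper's body presses on something with over 40 N, if the wrist force passes 120 N, or if a joint passes its speed limit or range.

## Working session

There is one attempt and no reset: what is moved stays moved. The work goes in short steps, Python scripts to look and compute and a shell command to move; the robot and the scene stay as the last step left them, time stands still between calls to the robot, and variables do not carry over. Pictures are saved under pics/ and viewed, at most 10 in all, crops included, and the job is handed in when it is done.

```bash
ls; mkdir -p pics
python3 - <<'E'
from plant import get_obs, vision
import cv2,pickle
o=get_obs();print(o)
d={}
for n in("top","side"):
    c=vision.capture(n);d[n]=c;print({k:v for k,v in c.items() if k!='pixels'})
    cv2.imwrite(f"pics/{n}0.png",c["pixels"][:,:,::-1])
pickle.dump(d,open("c0.pkl","wb"))
E
```

```text
pics
{'time': 0.0, 'joint_positions': array([ 1.06699801e+00,  3.42720437e-01,  1.52500875e+00,  2.74353224e-05,
        1.27538248e+00, -1.46014640e-01]), 'dq': array([-0.0008436 ,  0.00179291, -0.0002125 ,  0.00069806, -0.00188369,
        0.00165824]), 'tau': array([ 2.74539962e-04, -4.31253433e+01, -2.44212574e+01,  7.18394620e-02,
        5.61128114e-02, -1.38628261e-04]), 'tool_pos': array([183.6390771 , 491.41081666, 226.04903033]), 'tcp_rot': array([-3.14009363e+00, -2.46965628e-04,  2.78380078e+00]), 'contact_force': array([-0.13533444,  0.13221321,  0.03181043]), 'moment': array([-0.04461115,  0.02663496,  0.01389333]), 'finger_force': 0.0, 'grip_width': 91.61328202389842}
{'vfov': 45.799256075462786, 'cx': 281.6810415147761, 'cy': 206.03930374243558, 'pose': array([[-8.39391330e-03,  9.95939041e-01, -8.96379844e-02,
         4.16872666e+02],
       [-9.99908177e-01, -9.31334037e-03, -9.84378163e-03,
        -5.29396051e+00],
       [-1.06386355e-02,  8.95471257e-02,  9.95925766e-01,
         1.44273155e+03],
       [ 0.00000000e+00,  0.00000000e+00,  0.00000000e+00,
         1.00000000e+00]])}
{'vfov': 42.1145667356375, 'cx': 286.306093382125, 'cy': 202.08124333700255, 'pose': array([[ 8.49687217e-01,  2.43217243e-01, -4.67842930e-01,
        -5.33033623e+01],
       [-5.27202190e-01,  4.07782677e-01, -7.45500596e-01,
        -1.00029865e+03],
       [ 9.45964295e-03,  8.80090144e-01,  4.74712391e-01,
         7.32671645e+02],
       [ 0.00000000e+00,  0.00000000e+00,  0.00000000e+00,
         1.00000000e+00]])}
```

View pics/top0.png

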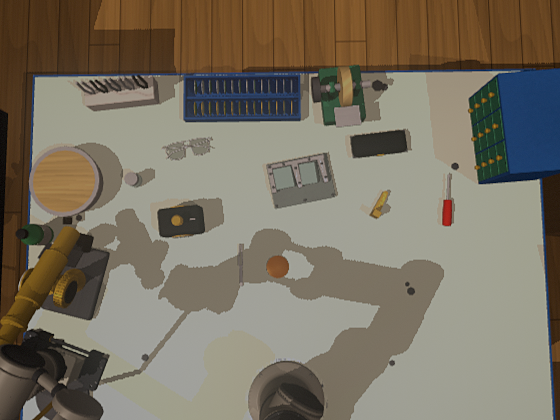

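View pics/side0.png

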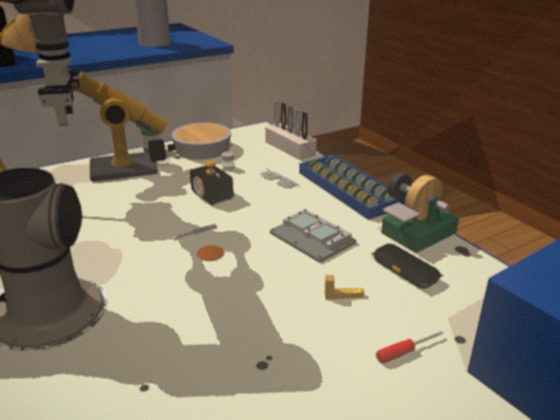

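The top view shows the timer at about (180,220), the jig at (302,180) and the wedge at (379,205), with the wedge nose pointing up-right. Next I'll enlarge the jig, wedge and timer.

```bash
cat > h.py <<'E'
import numpy as np, cv2
from scipy.spatial.transform import Rotation as R
def K(c): return 210/np.tan(np.radians(c["vfov"])/2)
def ray(c,u,v,T=None):
    T=c["pose"] if T is None else T; f=K(c)
    d=T[:3,:3]@np.array([(u-c["cx"])/f,-(v-c["cy"])/f,-1]); return T[:3,3],d
def onz(c,u,v,z,T=None):
    o,d=ray(c,u,v,T); return o+d*(z-o[2])/d[2]
def proj(c,p,T=None):
    T=c["pose"] if T is None else T; q=T[:3,:3].T@(np.array(p,float)-T[:3,3]); f=K(c)
    return c["cx"]+f*q[0]/-q[2], c["cy"]-f*q[1]/-q[2]
def tool(o):
    T=np.eye(4);T[:3,:3]=R.from_euler("xyz",o["tcp_rot"]).as_matrix();T[:3,3]=o["tool_pos"];return T
def inv(o,p): return tool(o)[:3,:3].T@(np.array(p)-o["tool_pos"])  # world target -> dp in tool axes (mm)
def crop(c,x,y,w,h,s,name):
    im=cv2.resize(c["pixels"][y:y+h,x:x+w,::-1],None,fx=s,fy=s,interpolation=cv2.INTER_CUBIC); cv2.imwrite(name,im)
E
python3 - <<'E'
import pickle;from h import *
d=pickle.load(open("c0.pkl","rb"));c=d["top"]
a=cv2.resize(c["pixels"][145:215,255:345,::-1],None,fx=5,fy=5,interpolation=3)
b=cv2.resize(c["pixels"][180:230,355:400,::-1],None,fx=5,fy=5,interpolation=3)
t=cv2.resize(c["pixels"][195:245,150:215,::-1],None,fx=5,fy=5,interpolation=3)
o=np.zeros((600,790,3),np.uint8);o[:350,:450]=a;o[:250,460:685]=b;o[350:600,:325]=t
cv2.imwrite("pics/mont.png",o)
E
```

```text
(no output)
```

View pics/mont.png

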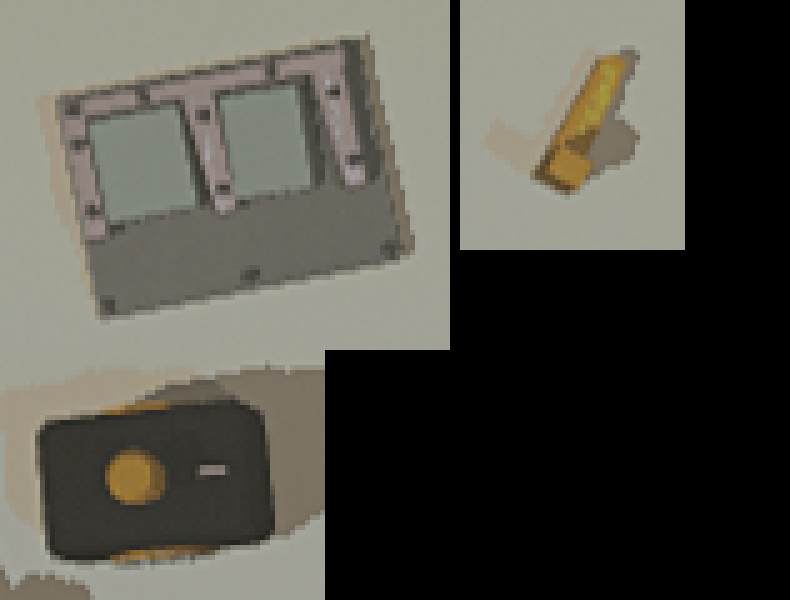

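The crop shows the narrow flat in the right bay, with the wide gap on its right against the outer rail. The plunger head is at about (176.2,220.2), the wedge head at (377,213) and the nose at (385,192).

Run:
```python
import pickle;from h import *
np.set_printoptions(precision=1,suppress=True)
c=pickle.load(open("c0.pkl","rb"))["top"]
f=lambda X,Y,x0,y0,z:onz(c,x0+(X+.5)/5-.5,y0+(Y+.5)/5-.5,z)
C=[f(X,Y,255,145,12) for X,Y in((100,318),(412,250),(370,37),(60,98))]
print(np.array(C)); print([np.linalg.norm(C[i]-C[(i+1)%4]) for i in range(4)])
m=np.mean(C,0);e=(C[3]+C[2]-C[0]-C[1]);l=C[0]+C[3]-C[1]-C[2];print("yaw",np.arctan2(e[1],e[0]),np.arctan2(-l[0],l[1]))
yw=(np.arctan2(e[1],e[0])*132+np.arctan2(-l[0],l[1])*180)/312
print("jig origin",m+14*np.array([np.cos(yw),np.sin(yw),0]),yw)
# plunger: offset of crop t at Y 350
print("plunger",f(133,478-350,150,195,105))
print("head",f(571-460,168,355,180,50),"nose tip(z14)",f(617-460,58,355,180,14), "head low-left base",f(537-460,178,355,180,0))
```

```text
[[ 539.6   29.4   12. ]
 [ 577.4 -151.4   12. ]
 [ 702.5 -129.3   12. ]
 [ 668.4   51.7   12. ]]
[np.float64(184.69267967826417), np.float64(127.11310552214908), np.float64(184.1955887435403), np.float64(130.76730577593563)]
yaw 0.17364811640943112 0.1962371910350397
jig origin [635.7 -47.3  12. ] 0.18668027484728222
plunger [501.5 293.2 105. ]
head [ 519.6 -258.    50. ] nose tip(z14) [ 585.7 -292.7   14. ] head low-left base [ 517.6 -247.3    0. ]
```

Run:
```python
from plant import get_obs,vision;from h import *
np.set_printoptions(precision=1,suppress=True)
o=get_obs();print(inv(o,[501.5,293.2,150]))
c=vision.capture("wrist");print(c["T_tool_cam"],c["vfov"],c["cx"],c["cy"])
```

```text
[-367.2  -74.3   76.2]
[[  -0.     1.     0.3   70.6]
 [   1.     0.     0.    -0. ]
 [   0.     0.3   -1.  -158.6]
 [   0.     0.     0.     1. ]] 70.53474100820033 277.185195225944 208.48922526191848
```

```bash
python3 -m pendant '{"dp":[[-0.06,-0.012,0],[-0.12,-0.024,0.01],[-0.18,-0.036,0.02],[-0.24,-0.048,0.03],[-0.30,-0.060,0.05],[-0.36,-0.074,0.066],[-0.367,-0.074,0.076],[-0.367,-0.074,0.076]],"rotation":[[0,0,0],[0,0,0],[0,0,0],[0,0,0],[0,0,0],[0,0,0],[0,0,0],[0,0,0]]}' 0.0
python3 - <<'E'
from plant import get_obs,vision;from h import *
np.set_printoptions(precision=1,suppress=True)
o=get_obs();print(o["tool_pos"],o["tcp_rot"],o["time"],o["grip_width"])
c=vision.capture("wrist");cv2.imwrite("pics/w1.png",c["pixels"][:,:,::-1])
print(proj(c,[501.5,293.2,105],tool(o)@c["T_tool_cam"]),proj(c,o["tool_pos"],tool(o)@c["T_tool_cam"]))
E
```

```text
time: 1.15
tool_pos: [501.1, 293.5, 149.5]
tcp_rot: [-3.14, -0.002, 2.782]
contact_force: [-0.1, 0.6, 0.2]
grip_width: 16.1
finger_force: 0.0
[501.1 293.5 149.5] [-3.1 -0.   2.8] 1.15 16.144597869242514
(np.float64(277.31359187940376), np.float64(230.69112206701996)) (np.float64(277.39135007327076), np.float64(255.33845354914087))
```

View pics/w1.png

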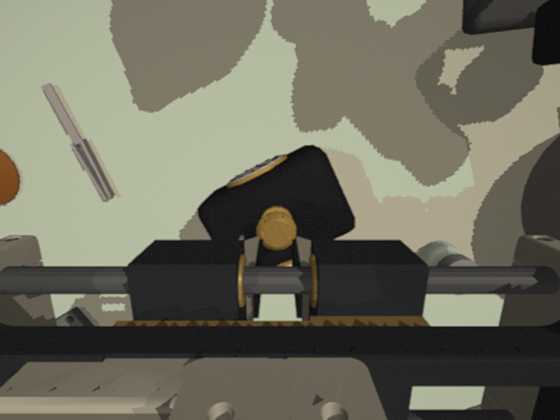

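The plunger head centre is at (277,229), and its predicted position was (277,231), so the tool is over it. I'll descend to just above contact and then press.

```bash
python3 -m pendant '{"dp":[[0,0,0.02],[0,0,0.035],[0,0,0.040],[0,0,0.043],[0,0,0.046],[0,0,0.049],[0,0,0.051],[0,0,0.051]],"rotation":[[0,0,0],[0,0,0],[0,0,0],[0,0,0],[0,0,0],[0,0,0],[0,0,0],[0,0,0]]}'
```

```text
time: 2.2
tool_pos: [501.9, 294.2, 100.0]
tcp_rot: [3.141, 0.0, 2.784]
contact_force: [-0.3, 1.1, 3.1]
grip_width: 0.3
finger_force: 1.4
```

```bash
python3 -m pendant '{"dp":[[0,0,0.001],[0,0,0.002],[0,0,0.003],[0,0,0.003]],"rotation":[[0,0,0],[0,0,0],[0,0,0],[0,0,0]]}'
```

```text
time: 2.7
tool_pos: [501.9, 294.1, 96.8]
tcp_rot: [3.141, 0.0, 2.784]
contact_force: [1.3, 2.2, 3.5]
grip_width: 0.1
finger_force: 1.7
```

```bash
python3 -m pendant '{"dp":[[0,0,0.001],[0,0,0.002],[0,0,0.003],[0,0,0.003]],"rotation":[[0,0,0],[0,0,0],[0,0,0],[0,0,0]]}'
```

```text
time: 3.2
tool_pos: [502.0, 294.1, 95.1]
tcp_rot: [3.141, 0.001, 2.784]
contact_force: [-2.9, 1.3, 12.2]
grip_width: 0.2
finger_force: 6.3
```

The plunger is on its stop: z is 95.1 and the force jumped to 12 N, well above the 4 N the spring gives. I'll retreat and head for the wedge.

```bash
python3 -m pendant '{"dp":[[0,0,-0.04],[0,0,-0.075],[-0.022,-0.055,-0.08],[-0.045,-0.11,-0.08],[-0.067,-0.165,-0.08],[-0.09,-0.22,-0.08],[-0.112,-0.275,-0.08],[-0.135,-0.33,-0.08]],"rotation":[[0,0,0],[0,0,0],[0,0,0.18],[0,0,0.36],[0,0,0.54],[0,0,0.72],[0,0,0.9],[0,0,1.08]]}' 0.06
python3 - <<'E'
from plant import get_obs;from h import *
o=get_obs();print(o["tool_pos"],o["tcp_rot"],inv(o,[519.6,-258,160]),o["joint_positions"])
E
```

```text
time: 4.2
tool_pos: [511.5, -64.6, 173.1]
tcp_rot: [-3.139, -0.0, 1.698]
contact_force: [1.0, 0.1, 0.2]
grip_width: 59.8
finger_force: 0.0
[511.48856282 -64.60498671 173.05921733] [-3.13944584e+00 -1.50320014e-04  1.69782407e+00] [-192.86636433  -16.42642443   13.0655204 ] [-2.73944414e-01  3.76507616e-01  1.63041824e+00 -7.71047941e-04
  1.13670212e+00 -4.00647313e-01]
```

```bash
python3 -m pendant '{"dp":[[-0.05,-0.004,0.003],[-0.10,-0.008,0.006],[-0.15,-0.012,0.01],[-0.193,-0.016,0.013],[-0.193,-0.016,0.013],[-0.193,-0.016,0.013]],"rotation":[[0,0,0.16],[0,0,0.33],[0,0,0.5],[0,0,0.658],[0,0,0.658],[0,0,0.658]]}'
python3 - <<'E'
from plant import get_obs,vision;from h import *
import pickle
o=get_obs();print(o["tool_pos"],o["tcp_rot"],o["time"])
c=vision.capture("wrist");pickle.dump((o,c),open("w2.pkl","wb"))
crop(c,140,90,320,240,2.5,"pics/w2.png")
T=tool(o)@c["T_tool_cam"]
w=-.53
for x,y,z in((0,0,50),(75.5,3.5,14)):
    print(proj(c,[519.6+x*np.cos(w)-y*np.sin(w),-258+x*np.sin(w)+y*np.cos(w),z],T))
E
```

```text
time: 4.95
tool_pos: [521.5, -255.3, 159.9]
tcp_rot: [-3.139, -0.0, 1.047]
contact_force: [0.2, -0.8, -0.0]
grip_width: 60.0
finger_force: 0.0
[ 521.48790578 -255.29109147  159.88640475] [-3.13907211e+00 -1.50137029e-04  1.04674562e+00] 4.95
(np.float64(278.2946225970745), np.float64(209.00967909494494))
(np.float64(350.15698413482437), np.float64(197.25151397946507))
```

View pics/w2.png

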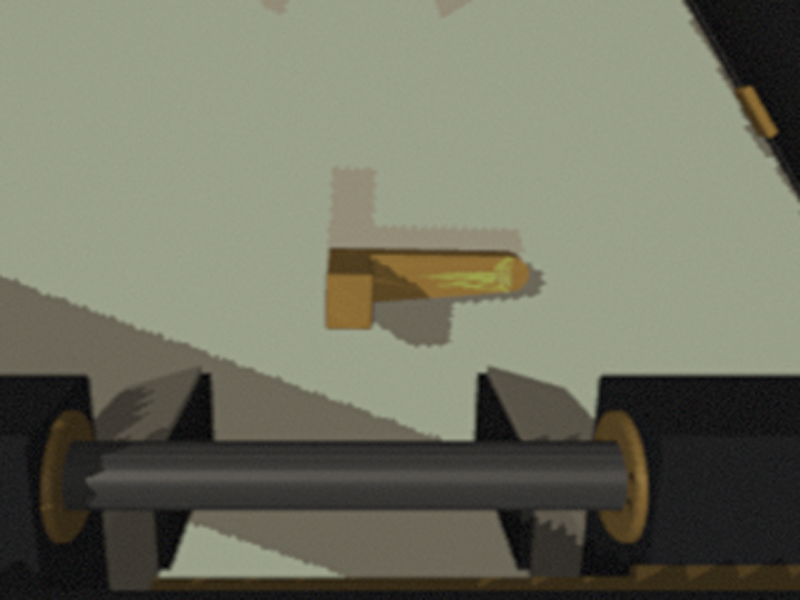

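The head top is centred at crop (350,301), which is pixel (280,210). The nose tip is at crop (528,274), and the straight flank lies almost parallel to the finger line.

Run:
```python
import pickle;from h import *
o,c=pickle.load(open("w2.pkl","rb"));T=tool(o)@c["T_tool_cam"]
f=lambda X,Y,z:onz(c,140+(X+.5)/2.5-.5,90+(Y+.5)/2.5-.5,z,T)
h=f(350,301,50);n=f(529,274,14);d=n-h
print(h,n,np.hypot(*d[:2]),"yaw",np.arctan2(d[1],d[0])-np.arctan2(3.5,75.5))
a,b=f(327,328,50),f(372,328,50);e=b-a;print("head edge",np.hypot(*e[:2]),np.arctan2(e[1],e[0]))
a,b=f(327,275,50),f(372,275,50);e=b-a;print("head edge",np.hypot(*e[:2]),np.arctan2(e[1],e[0]))
p=h.copy();p[2]=23;print(inv(o,p))
```

```text
[ 520.21132634 -259.57670399   50.        ] [ 586.56700518 -295.73282378   14.        ] 75.56679900973951 yaw -0.5452310227011994
head edge 17.04679277995586 -0.5238177488514275
head edge 16.721898515907057 -0.5240352483706044
[ -4.3698215    1.38424456 136.88269599]
```

```bash
python3 -m pendant '{"dp":[[-0.002,0.001,0.04],[-0.004,0.0014,0.08],[-0.0044,0.0014,0.11],[-0.0044,0.0014,0.13],[-0.0044,0.0014,0.14],[-0.0044,0.0014,0.14]],"rotation":[[0,0,0],[0,0,0],[0,0,0],[0,0,0],[0,0,0],[0,0,0]]}'
python3 -m pendant '{"dp":[[0,0,0],[0,0,0],[0,0,0],[0,0,0],[0,0,0],[0,0,0]],"rotation":[[0,0,0],[0,0,0],[0,0,0],[0,0,0],[0,0,0],[0,0,0]]}' 0.005
python3 - <<'E'
from plant import get_obs;from h import *
o=get_obs();print(o["tool_pos"],o["tcp_rot"],o["grip_width"],o["finger_force"])
E
```

```text
time: 5.75
tool_pos: [521.3, -259.5, 20.6]
tcp_rot: [-3.141, -0.0, 1.047]
contact_force: [-0.3, 0.5, 0.8]
grip_width: 60.0
finger_force: 0.0
time: 6.5
tool_pos: [521.3, -260.4, 20.8]
tcp_rot: [3.142, -0.0, 1.046]
contact_force: [-1.0, -0.1, 1.9]
grip_width: 17.6
finger_force: 29.9
[ 521.30689939 -260.4247895    20.79897581] [ 3.14156482e+00 -1.18667671e-05  1.04580601e+00] 17.595557338592286 29.949751496315002
```

```bash
python3 -m pendant '{"dp":[[0,0,-0.03],[0,0,-0.06],[0.035,-0.02,-0.06],[0.07,-0.04,-0.06],[0.10,-0.06,-0.06],[0.1115,-0.067,-0.06],[0.1115,-0.067,-0.06],[0.1115,-0.067,-0.06]],"rotation":[[0,0,0],[0,0,-0.1],[0,0,-0.25],[0,0,-0.4],[0,0,-0.55],[0,0,-0.711],[0,0,-0.711],[0,0,-0.711]]}'
python3 - <<'E'
from plant import get_obs,vision;from h import *
import pickle
o=get_obs();print(o["tool_pos"],o["tcp_rot"],o["time"])
c=vision.capture("wrist");pickle.dump((o,c),open("w3.pkl","wb"))
crop(c,240,20,320,240,2.5,"pics/w3.png")
E
```

```text
time: 7.5
tool_pos: [519.3, -130.9, 80.6]
tcp_rot: [3.142, 0.0, 1.753]
contact_force: [0.6, 0.0, -1.5]
grip_width: 17.8
finger_force: 29.9
[ 519.32398431 -130.90091656   80.592344  ] [3.14154595e+00 1.33944208e-04 1.75343263e+00] 7.5
```

View pics/w3.png

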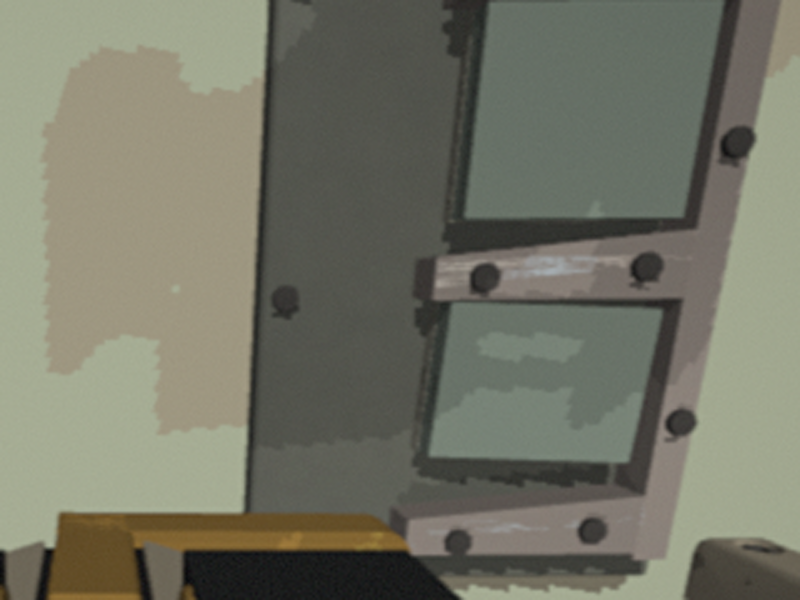

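The close view (crop pixels) shows:
- **Fence face top edge:** (437,300) to (682,297).
- **Right rail inner top edge:** (408,520) to (643,491).
- **Narrow flat corners:** (445,302), (663,307), (633,463) and (425,457).
- **Wedge flank underside edge:** v≈514.

Run:
```python
import pickle;from h import *
np.set_printoptions(precision=2,suppress=True)
o,c=pickle.load(open("w3.pkl","rb"));T=tool(o)@c["T_tool_cam"]
f=lambda X,Y,z:onz(c,240+(X+.5)/2.5-.5,20+(Y+.5)/2.5-.5,z,T)[:2]
ang=lambda a,b:np.arctan2(*(b-a)[::-1])
F=[f(437,300,26),f(682,297,26)];Rr=[f(408,520,26),f(643,491,26)]
print("fence",F,np.linalg.norm(F[1]-F[0]),ang(*F))
print("rail",np.linalg.norm(Rr[1]-Rr[0]),ang(*Rr), "expect yaw+0.1")
P=[f(255,0,12),f(248,512,12)]
P=[f(270,0,12),f(249,512,12)];print("plate front edge yaw",ang(P[1],P[0])-np.pi/2)
yw=ang(*F);J=np.array([[np.cos(yw),np.sin(yw)],[-np.sin(yw),np.cos(yw)]])
O=F[0]+J.T@np.array([35,0]);print("fence origin",O)
j=lambda p:J@(p-O)
print("stop end",j(F[1]),"rail",j(Rr[0]),j(Rr[1]),"exp y -64.7,-57.7")
for q in((445,302),(663,307),(633,463),(425,457)):print("flat",j(f(*q,25)))
print("plate front x",j(P[0]),j(P[1]))
z0=o["tool_pos"][2]-20.8
W=[f(135,514,z0),f(375,514,z0)];print("wedge flank yaw",ang(*W),"tool",o["tcp_rot"][2]-np.pi/2, [inv(o,[*p,z0]) for p in W])
W=[f(150,530,z0+14),f(375,531,z0+14)];print("wedge flank yaw",ang(*W),[inv(o,[*p,z0]) for p in W])
```

```text
fence [array([601.55, -52.08]), array([668.65, -38.9 ])] 68.38479256032458 0.19395328653393426
rail 69.93012430041406 0.3133635493547724 expect yaw+0.1
plate front edge yaw 0.19729280468947352
fence origin [635.89 -45.33]
stop end [33.38  0.  ] rail [-36.76 -64.88] [ 32.68 -56.55] exp y -64.7,-57.7
flat [-32.24  -0.62]
flat [29.33 -2.73]
flat [ 28.9  -48.11]
flat [-33.2  -45.53]
plate front x [-82.44  79.22] [-81.95 -66.39]
wedge flank yaw 0.18214616464640376 tool 0.18263629935770087 [array([10.81,  9.56, 20.8 ]), array([10.78, 70.54, 20.8 ])]
wedge flank yaw 0.17745711021854696 [array([11.47, 12.34, 20.8 ]), array([11.2 , 65.39, 20.8 ])]
```

```bash
cat >> h.py <<'E'
O=np.array([635.9,-45.3]);yw=.196
J=np.array([[np.cos(yw),np.sin(yw)],[-np.sin(yw),np.cos(yw)]])
def st():
    from plant import get_obs
    o=get_obs();w=o["tcp_rot"][2]-np.pi/2;p=J@(o["tool_pos"][:2]-O);n=p+J@np.array([68*np.cos(w)-3.5*np.sin(w),68*np.sin(w)+3.5*np.cos(w)])
    print("t",o["time"],"head",p.round(2),"nose",n.round(2),"z",round(o["tool_pos"][2],2),"yawerr",round(w-yw,4),"rp",o["tcp_rot"][:2].round(4),"F jig",(J@o["contact_force"][:2]).round(2),o["contact_force"][2].round(2),"M",o["moment"].round(2),"grip",round(o["grip_width"],1),round(o["finger_force"],1))
    return o
def go(o,x,y,z): print("dp",inv(o,[*(O+J.T@np.array([x,y])),z]).round(2))
E
python3 -c "
from h import *
o=st();go(o,-118,-57.3,33.5)"
```

```text
t 7.55 head [-131.03  -61.45] nose [-62.99 -58.85] z 80.61 yawerr -0.0132 rp [3.1415e+00 2.0000e-04] F jig [-0.22 -0.23] -0.99 M [-0.09  0.05 -0.05] grip 17.8 29.9
dp [ 4.33 12.97 47.11]
```

```bash
python3 -m pendant '{"dp":[[0.002,0.006,0.015],[0.0043,0.013,0.030],[0.0043,0.013,0.040],[0.0043,0.013,0.044],[0.0043,0.013,0.046],[0.0043,0.013,0.047],[0.0043,0.013,0.047]],"rotation":[[0,0,0],[0,0,-0.0132],[0,0,-0.0132],[0,0,-0.0132],[0,0,-0.0132],[0,0,-0.0132],[0,0,-0.0132]]}'
python3 - <<'E'
from h import *;from plant import vision;import pickle
o=st();c=vision.capture("wrist");pickle.dump((o,c),open("w4.pkl","wb"))
crop(c,240,60,320,240,2.5,"pics/w4.png")
E
```

```text
time: 8.43
tool_pos: [531.4, -123.8, 34.0]
tcp_rot: [3.141, 0.0, 1.77]
contact_force: [-0.5, 0.3, -0.4]
grip_width: 18.0
finger_force: 29.9
t 8.425 head [-117.82  -56.63] nose [-49.83 -52.92] z 34.02 yawerr 0.0031 rp [3.141e+00 3.000e-04] F jig [-0.43  0.44] -0.37 M [-0.1   0.03  0.02] grip 18.0 29.9
```

View pics/w4.png

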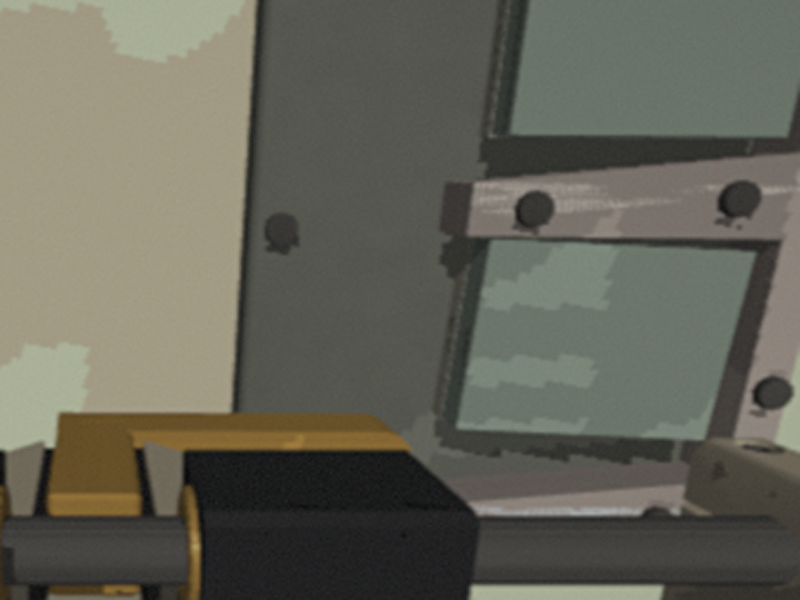

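The wedge is at floor height ahead of the mouth. The flat's mouth-right top corner is at crop (455,430), and the wedge's upper flank edge is at v≈432.

Run:
```python
import pickle;from h import *
o,c=pickle.load(open("w4.pkl","rb"));T=tool(o)@c["T_tool_cam"]
f=lambda X,Y,z:J@(onz(c,240+(X+.5)/2.5-.5,60+(Y+.5)/2.5-.5,z,T)[:2]-O)
z=o["tool_pos"][2]-20.8
print("fence",f(470,237,26),f(780,242,26));print("flat",f(455,430,25),f(715,440,25),f(487,240,25),f(757,252,25))
print("flank bot",f(140,413,z),f(370,414,z),"top",f(140,432,z+14),f(385,432,z+14))
print("rail",f(478,502,26),f(680,486,26))
```

```text
fence [-35.49033203  -0.13638951] [33.47235907 -1.0657597 ]
flat [-32.46565815 -45.72637043] [ 30.19835914 -48.11213772] [-31.10725524  -0.87008116] [29.77061323 -3.38081525]
flank bot [-107.00426158  -45.51774328] [-48.5460387  -45.64445246] top [-107.84588145  -45.61982901] [-50.05625579 -45.48104702]
rail [-24.97512632 -63.93374364] [ 23.42715739 -59.60128267]
```

```bash
python3 -m pendant '{"dp":[[-0.0015,0,0],[-0.0015,0,0.0005],[-0.0015,0,0.001],[-0.0015,0,0.001]],"rotation":[[0,0,0],[0,0,0],[0,0,0],[0,0,0]]}' >/dev/null; python3 -c "
from h import *
st()"
```

```text
t 8.975 head [-117.89  -58.03] nose [-49.9  -54.31] z 32.78 yawerr 0.0031 rp [3.1414 0.    ] F jig [-0.43  0.67] -0.77 M [-0.1   0.08  0.02] grip 18.0 29.9
```

```bash
python3 -m pendant '{"dp":[[0,0.002,0.0004],[0,0.006,0.0004],[0,0.010,0.0006],[0,0.014,0.0006],[0,0.018,0.0006],[0,0.021,0.0006],[0,0.024,0.0006],[0,0.024,0.0006]],"rotation":[[0,0,0],[0,0,0],[0,0,0],[0,0,0],[0,0,0],[0,0,0],[0,0,0],[0,0,0]]}' >/dev/null; python3 -c "
from h import *
st()"
```

```text
t 9.975 head [-93.07 -58.14] nose [-25.08 -54.41] z 32.75 yawerr 0.0034 rp [3.1402e+00 7.0000e-04] F jig [-1.42  0.65] 6.09 M [-0.05  0.21  0.02] grip 17.8 30.0
```

```bash
python3 -m pendant '{"dp":[[0,0.003,-0.0003],[0,0.006,-0.0003],[0,0.009,-0.0003],[0.0002,0.012,-0.0003],[0.0004,0.015,-0.0003],[0.0006,0.018,-0.0003],[0.0008,0.021,-0.0003],[0.0008,0.021,-0.0003]],"rotation":[[0,0,0],[0,0,0],[0,0,0],[0,0,0],[0,0,0],[0,0,0],[0,0,0],[0,0,0]]}' >/dev/null; python3 -c "
from h import *
st()"
```

```text
t 10.975 head [-72.32 -57.27] nose [ -4.33 -53.55] z 32.79 yawerr 0.0033 rp [3.1407e+00 5.0000e-04] F jig [-0.75  0.18] 4.47 M [-0.16  0.35 -0.07] grip 17.7 29.9
```

```bash
python3 -m pendant '{"dp":[[0.0002,0.002,-0.0002],[0.0004,0.004,-0.0002],[0.0006,0.006,-0.0002],[0.0008,0.008,-0.0002],[0.001,0.010,-0.0002],[0.0012,0.011,-0.0002],[0.0012,0.012,-0.0002],[0.0012,0.012,-0.0002]],"rotation":[[0,0,0],[0,0,0],[0,0,0],[0,0,0],[0,0,0],[0,0,0],[0,0,0],[0,0,0]]}' >/dev/null; python3 -c "
from h import *
st()"
```

```text
t 11.975 head [-60.72 -56.28] nose [  7.27 -52.57] z 32.81 yawerr 0.0031 rp [3.1412e+00 7.0000e-04] F jig [-3.38 -2.71] 4.68 M [-0.48  0.46 -0.12] grip 17.9 30.0
```

```bash
python3 -m pendant '{"dp":[[0,0.0005,0],[0,0.001,0],[0,0.0015,0],[0,0.002,0],[0,0.0025,0],[0,0.0025,0]],"rotation":[[0,0,0],[0,0,0],[0,0,0],[0,0,0],[0,0,0],[0,0,0]]}' >/dev/null; python3 -c "
from h import *
st()"
```

```text
t 12.725 head [-58.39 -56.25] nose [  9.6  -52.54] z 32.8 yawerr 0.003 rp [3.1415e+00 6.0000e-04] F jig [-3.34 -2.37] 5.29 M [-0.55  0.54 -0.17] grip 17.9 30.0
```

```bash
python3 -m pendant '{"dp":[[0,0.0005,0],[0,0.001,0],[0,0.0015,0],[0,0.002,0],[0,0.002,0]],"rotation":[[0,0,0],[0,0,0],[0,0,0],[0,0,0],[0,0,0]]}' >/dev/null; python3 -c "
from h import *
st()"
```

```text
t 13.35 head [-57.3  -56.14] nose [ 10.69 -52.45] z 32.81 yawerr 0.0028 rp [-3.1398  0.    ] F jig [-6.74 -2.03] 8.05 M [-0.61  1.   -0.19] grip 18.1 30.0
```

```bash
python3 -m pendant '{"dp":[[0,0.0004,-0.0003],[0,0.0008,-0.0003],[0,0.001,-0.0003],[0,0.001,-0.0003]],"rotation":[[0,0,0],[0,0,0],[0,0,0],[0,0,0]]}' >/dev/null; python3 -c "
from h import *
st()"
```

```text
t 13.85 head [-57.18 -56.1 ] nose [ 10.81 -52.41] z 32.83 yawerr 0.0028 rp [-3.1379e+00 -4.0000e-04] F jig [-9.56 -2.26] 7.7 M [-0.84  1.31 -0.17] grip 18.1 30.0
```

```bash
python3 -m pendant '{"dp":[[0,0.0004,-0.0003],[0,0.0008,-0.0005],[0,0.0011,-0.0005],[0,0.0011,-0.0005],[0,0.0011,-0.0005]],"rotation":[[0,0,0],[0,0,0],[0,0,0],[0,0,0],[0,0,0]]}' >/dev/null
python3 - <<'E'
from h import *;from plant import vision;import pickle
o=st();c=vision.capture("wrist");st();pickle.dump((o,c),open("w5.pkl","wb"))
crop(c,160,60,320,240,2.5,"pics/w5.png")
E
```

```text
t 14.475 head [-57.01 -56.07] nose [ 10.98 -52.37] z 32.94 yawerr 0.0029 rp [-3.1359e+00 -9.0000e-04] F jig [-11.53  -3.34] 8.04 M [-1.    1.61 -0.2 ] grip 17.7 30.0
t 14.525 head [-57.02 -56.1 ] nose [ 10.97 -52.4 ] z 32.96 yawerr 0.0028 rp [-3.1359e+00 -8.0000e-04] F jig [-12.53  -4.26] 8.13 M [-0.95  1.62 -0.24] grip 17.8 30.0
```

View pics/w5.png

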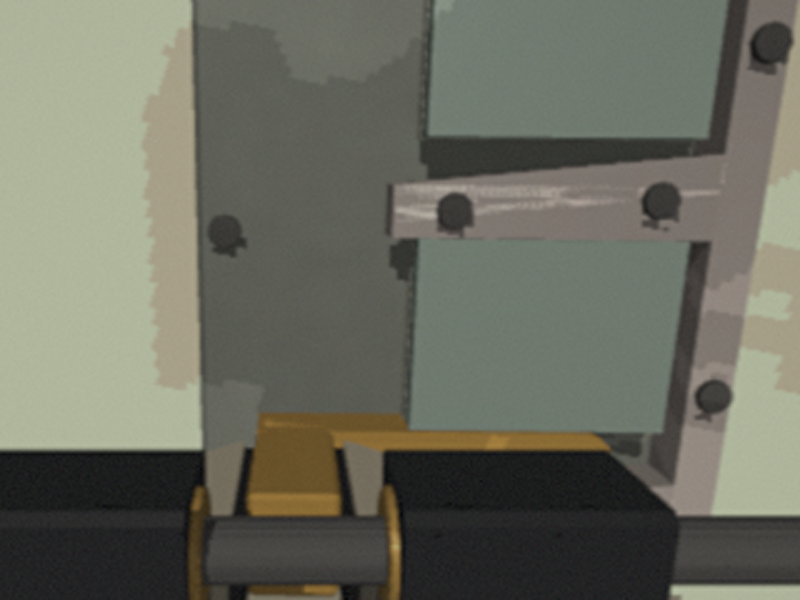

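The flat's left edge now lies along the fence and the wedge flank lies along the flat. I'll check both numerically and see that the push holds over time.

```bash
python3 -m pendant '{"dp":[[0,0.0003,-0.0003],[0,0.0003,-0.0003],[0,0.0003,-0.0003],[0,0.0003,-0.0003],[0,0.0003,-0.0003],[0,0.0003,-0.0003],[0,0.0003,-0.0003],[0,0.0003,-0.0003]],"rotation":[[0,0,0],[0,0,0],[0,0,0],[0,0,0],[0,0,0],[0,0,0],[0,0,0],[0,0,0]]}' >/dev/null
python3 - <<'E'
import pickle;from h import *
o,c=pickle.load(open("w5.pkl","rb"));T=tool(o)@c["T_tool_cam"]
f=lambda X,Y,z:(J@(onz(c,160+(X+.5)/2.5-.5,60+(Y+.5)/2.5-.5,z,T)[:2]-O)).round(2)
print("fence",f(393,237,26),f(710,242,26));print("flat left",f(417,239,25),f(689,243,25),"right",f(409,429,25),f(663,432,25))
print("wide flat",f(428,135,25),f(709,138,25))
st()
E
```

```text
fence [-36.25   0.38] [33.43 -0.51]
flat left [-30.8   -0.12] [29.38 -0.83] right [-30.68 -44.61] [ 29.42 -45.09]
wide flat [-29.44  21.85] [30.54 21.35]
t 15.525 head [-56.93 -56.04] nose [ 11.06 -52.34] z 33.04 yawerr 0.0029 rp [-3.1354e+00 -1.0000e-03] F jig [-12.51  -3.49] 6.57 M [-1.06  1.73 -0.2 ] grip 17.9 30.0
```

```bash
python3 -c "
from h import *
from plant import workorder
st();print(workorder.close_job())"
```

```text
t 15.525 head [-56.93 -56.04] nose [ 11.06 -52.34] z 33.04 yawerr 0.0029 rp [-3.1354e+00 -1.0000e-03] F jig [-12.51  -3.49] 6.57 M [-1.06  1.73 -0.2 ] grip 17.9 30.0
the job is handed in; nothing more can be done
None
```

The job is handed in at 15.5 s: the plunger was pressed to its stop first, then the wedge was jammed beside the narrower flat, still held with about 12.5 N of push. That flat is flush on its fence but, by my measurement, still about 4 mm short of the end stop, where your notes expected it to be dragged.

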